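Feel out the choke plunger's blind hole and hold it hole-up

TASK

Check the chrome choke plunger for its blind spring hole: pick it off the wooden rest, turn it in the grip until the hole faces up, then bring it up under the red sprung feeler pin so that the pin goes into the hole, feels the bottom, and is pushed back about half of its travel. Finish while still holding the plunger there, hole up and in line with the pin, carried by the gripper alone and kept still; leave the float bowl, banjo fitting and nylon float where they are.

Things in the scene. Friction and masses are not known exactly. Their poses are not given: they have to be found in the camera images.
- plunger: Eight-sided chrome plunger, 60 mm long, 32 mm across flats, 110-230 g, lying level on the rest. Origin at its middle; own x runs lengthwise out of the end with the blind hole (22 mm wide, 32 mm deep, dark bottom); the other end has a brass dimple 4 mm deep. Flats 13 mm high face both sides: pinch across own y. The hole starts facing anywhere from left through the robot to right
- hole_mouth (a point): Centre of the plunger's hole mouth, 30 mm along its x from its origin; axes as plunger
- hole_bottom (a point): Centre of the bottom of the plunger's hole, 2 mm beyond its origin on the side away from the mouth (x = -2 mm); axes as plunger
- rest: Fixed rest: wooden saddle 44 mm long (own x), 20 mm wide (own y), top 30 mm above the counter, on a 70 x 60 x 6 mm steel foot. Origin on the counter under its centre. The plunger lies on it roughly along its x, with 6 mm of plunger overhanging each side and about 8 mm each end
- stand: Fixed green feeler stand. Origin on the counter straight below the unpressed pin's tip; own x points from there to its 18 mm post 165 mm away (345 mm high, foot 80 x 100 mm). A 14 mm thick arm runs back from the post at 316 mm height to a brass sleeve, 22 mm thick, that guides the pin
- feeler (a joint): Travel of the feeler pin up into its sleeve along its own axis, m: 0 hanging free, 0.02 fully pushed in. Sprung: about 1.2 N to start, 4.2 N at full travel
- feeler_tip (a point): Lower tip of the feeler pin, 175 mm above the counter when unpressed; it moves with the pin. The pin is a red rod 6 mm thick, 130 mm of it bare below the sleeve. Own z runs up along the pin, which leans 20 degrees from vertical: its upper part leans toward the stand's post (stand's own +x)
- float_bowl: Loose grey cast float bowl, 52 mm wide, 32 mm high, open on top; leave alone. Origin under its centre
- banjo: Loose copper banjo fitting, 24 mm eye 12 mm high with a 38 mm stem along own x; leave alone. Origin under the eye
- nylon_float: Loose white nylon float, two 20 mm drums side by side, 48 mm over both (own y), 18 mm high; leave alone. Origin under its centre
Not all that is in view belongs to the job. Leave any pink or purple look-alike of the rest alone.

How it is judged:
By the outcome, as a careful person would: the job done as asked, in the order asked, and still so for the second after the job is handed in, while the arm keeps its last pose, push and grip.
It also fails if it takes over 67 s, if anything falls off the work surface, if the arm or the gripper's body presses on something with over 40 N, if the wrist force passes 120 N, or if a joint passes its speed limit or range.

ROBOT

A 6-joint arm with a two-finger parallel gripper is mounted at the origin on the work surface. World frame = base frame: x ahead of the robot, y to its left, z up, the work surface at z = 0. Lengths are in m, angles in degrees, forces in N, time in s.
With the tool pointing down it reaches from about 0.25 to 0.725 m from the base axis. Payload 9.7 kg.
Tool frame: the origin (TCP) lies midway between the tips of the shut fingers; the grasp point (between the pads) lies 19 mm behind it; z points along the fingers, y is the line along which they close (so a half turn about z gives the same grasp; the last joint's range is limited). The gripper opens to 85 mm and grips with 20 to 120 N. Pads are 22 mm wide; open, the fingers measure 114 mm over their backs; the gripper's body (76 mm by 85 mm) begins 54 mm behind the grasp point. The pads swing forward as they close: fully open they stand 13 mm farther back than shut.
Start: joints at [75.172, 4.979, 10.078, 95.1, 0, 90], TCP at [0.141, 0.532, 0.231] pointing down, gripper open.
Joint ranges: [-179.16, 179.16], [-48.56, 103.87], [-65.8, 70.77], [-126.05, 130.52], [-82.76, 87.17], [-180, 180]. Speed limits (degrees/s): [127.2, 127.2, 147.25, 180, 180, 180].

INTERFACE

Orientations are given as [roll, pitch, yaw] about the fixed x, y, z axes, in that order (R = Rz(yaw) Ry(pitch) Rx(roll)).
In Python, from workcell import bot gives the robot as it stands.
- The arm moves only by the shell command python3 -m crank 'ROWS' [FORCE]. ROWS is JSON, a list of rows, each an object with "gripper": the finger opening in mm, from 0 to 85.4; "travel": the shift along the tool's x, y, z in mm, a list of three; "twist": the turn, a rotation vector about the tool's x, y, z in rad, a list of three. In form: [{"gripper": gripper, "travel": [tx, ty, tz], "twist": [rx, ry, rz]}, ...]. A call has 1 to 12 rows; each row shifts and turns the commanded pose from where the row before left it, along the tool's axes as they then stand; what a row does not reach is not made up. A row lasts 1/8 s, in which the tool goes at most 62.5 mm and 10.7 degrees, less where a joint would pass 70% of its speed; a pose out of reach is approached as far as the arm can. A call is refused whole if a number of a shift passes 62.5 or a number of a turn 0.188, either way. A call with a gripper value outside its range is refused whole. The fingers move at their own pace and stop on an object; FORCE is the grip in N (left out, the last holds). Time passes only in rows, so rows that do not move let the fingers close. It gives the time, the measured TCP pose, the force, the opening and the grip force at its end, in the units of the state.
- bot.get_obs(): the state, without advancing time (a new reading comes with each control period).
- bot.camera(name): name is "scene" or "top" or "wrist"; returns the picture (420x560x3 uint8, red, green, blue); there is no depth.
- bot.calibration(name): a dict with "vfov" (degrees; the focal length in pixels is half the picture's height over the tangent of half this angle, whatever the lens; pixels are square), "cx", "cy" (the principal point, pixels), "camera_from_world" (4x4, takes a point from world to camera coordinates). Camera axes: x right, y down, z forward; pixel columns grow to the right and rows downward; lengths in m; the calibration is good to about 2 mm. The wrist camera is an equidistant fisheye: a pixel r from the principal point sees the ray r / f radians off the axis. A picture is of the moment at which its call begins: read the wrist's pose just before it. calibration takes no time and is no camera call; for the wrist camera it gives the pose at the moment of the call.
- bot.job_done(): hands the job in; it is judged then, once.
The state is a dict: "time": time; "q": joint angles; "qd": joint speeds; "joint_efforts": joint torques, N m; "ee_pos": TCP position; "tcp_rot": TCP orientation; "wrist_force": force on the tool from outside, world axes, zero at the start; "torque": the same for the moment, N m; "opening": finger opening in m; "grasp_force": force on a finger pad.
Only numpy, scipy, OpenCV 4.12 (cv2) and the standard library are available. Lean on these libraries where they do the work, as an engineer would, in place of code of your own. Each camera call takes 0.05 s, during which the arm holds its last target. There are 200 camera calls.

## Working session

There is one attempt and no reset: what is moved stays moved. The work goes in short steps, Python scripts to look and compute and a shell command to move; the robot and the scene stay as the last step left them, time stands still between calls to the robot, and variables do not carry over. Pictures are saved under pics/ and viewed, at most 10 in all, crops included, and the job is handed in when it is done.

```bash
ls; mkdir -p pics; python3 - <<'E'
from workcell import bot
import cv2,json
for n in("scene","top","wrist"):
    print(n,bot.calibration(n)); cv2.imwrite(f"pics/{n}0.png",bot.camera(n)[:,:,::-1])
print(bot.get_obs())
E
```

```text
pics
scene {'vfov': 50.30726380573593, 'cx': 276.0950827633492, 'cy': 206.9725393070352, 'camera_from_world': array([[-0.73191152,  0.68139474,  0.00259523,  0.35081239],
       [ 0.46681251,  0.50418796, -0.72655391, -0.15134533],
       [-0.4963785 , -0.53056169, -0.68710456,  1.31865951],
       [ 0.        ,  0.        ,  0.        ,  1.        ]])}
top {'vfov': 47.991848068705345, 'cx': 279.8199336622974, 'cy': 211.1451084596274, 'camera_from_world': array([[-0.00650095, -0.999909  ,  0.01182051,  0.04586154],
       [-0.98041945,  0.00404682, -0.19687895,  0.52096498],
       [ 0.1968132 , -0.01286896, -0.98035655,  1.17656103],
       [ 0.        ,  0.        ,  0.        ,  1.        ]])}
wrist {'vfov': 65.70646984690485, 'cx': 281.0924249542405, 'cy': 210.12844792846852, 'camera_from_world': array([[ 0.25610026,  0.96664919, -0.00141779, -0.54817724],
       [ 0.9191605 , -0.2430642 ,  0.30994156, -0.0400958 ],
       [ 0.29926014, -0.08067929, -0.95075455,  0.37904021],
       [ 0.        ,  0.        ,  0.        ,  1.        ]])}
{'time': 0.15, 'q': array([7.51710403e+01, 5.00367952e+00, 1.00460098e+01, 9.51000964e+01,
       1.12940029e-04, 9.00010297e+01]), 'qd': array([-0.04639833, -0.2735931 ,  0.19061836,  0.02879706, -0.04637614,
       -0.047568  ]), 'joint_efforts': array([-5.29321605e-04, -5.20762074e+01,  4.65044117e+01,  1.38912958e-02,
       -2.27516506e-05, -8.48430574e-06]), 'ee_pos': array([0.14071924, 0.53151522, 0.23075777]), 'tcp_rot': array([-1.79942234e+02, -1.11901798e-04,  1.65170010e+02]), 'wrist_force': array([-0.0147837 ,  0.71728894,  0.48209633]), 'torque': array([ 0.00842978, -0.04522727, -0.03128628]), 'grasp_force': 0.0, 'opening': 0.08513180288341222}
```

View pics/scene0.png

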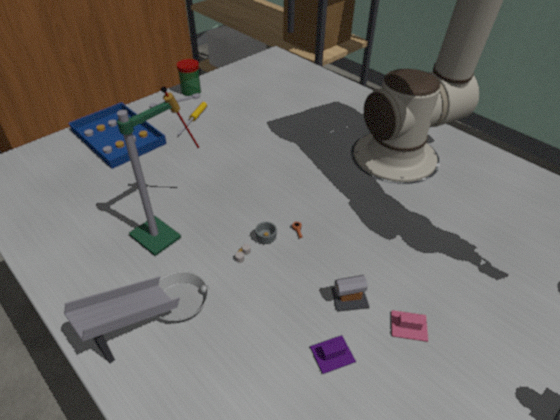

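View pics/top0.png

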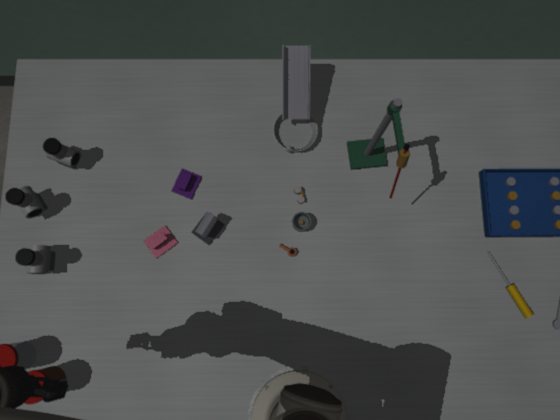

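The scene and top views show the plunger at scene (351,285) and top (209,225). The red pin tip is at scene (197,147) and top (391,197). Next I'll zoom in.

```bash
python3 - <<'E'
import cv2,numpy as np
s=cv2.imread("pics/scene0.png");t=cv2.imread("pics/top0.png")
def c(im,x,y,w,h,k): return cv2.resize(im[y:y+h,x:x+w],None,fx=k,fy=k,interpolation=cv2.INTER_CUBIC)
a=np.hstack([c(s,326,265,50,50,8)[:300*2//2+100],c(t,184,200,50,50,8)])
b=np.hstack([c(s,120,80,100,50,4),c(t,340,150,100,50,4)])
o=np.vstack([a,b]);o=np.clip(o.astype(float)*1.4,0,255).astype(np.uint8);print(o.shape);cv2.imwrite("pics/z1.png",o)
E
```

```text
(600, 800, 3)
```

View pics/z1.png

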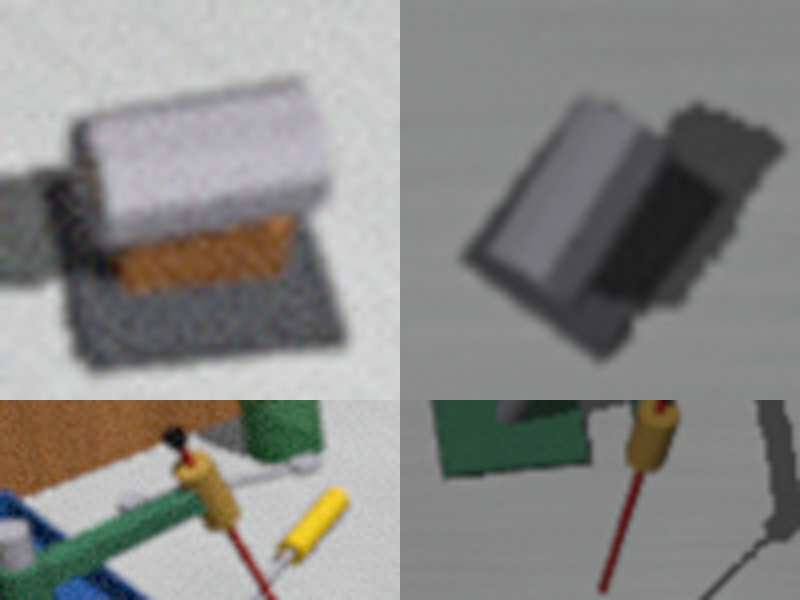

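The plunger's brass end faces top-right in the top view, so the hole faces lower-left, toward the robot and its left. Now I'll fit the red pin in both views and triangulate it.

```bash
cat > h.py <<'E'
import numpy as np,cv2
from workcell import bot
from scipy.optimize import least_squares
from scipy.spatial.transform import Rotation as R
def proj(n,P,C=None):
    C=C or bot.calibration(n);T=np.array(C["camera_from_world"]);p=(np.atleast_2d(P)@T[:3,:3].T)+T[:3,3]
    f=210/np.tan(np.radians(C["vfov"]/2))
    if n=="wrist":
        r=np.hypot(p[:,0],p[:,1]);k=f*np.arctan2(r,p[:,2])/np.maximum(r,1e-9)
    else: k=f/p[:,2]
    return np.c_[C["cx"]+k*p[:,0],C["cy"]+k*p[:,1]]
def atz(n,uv,z,C=None):
    C=C or bot.calibration(n)
    x0=[.4,.1] if n!="wrist" else bot.get_obs()["ee_pos"][:2]
    return least_squares(lambda a:(proj(n,[a[0],a[1],z],C)-uv).ravel(),x0).x
def tri(a,b): return least_squares(lambda P:np.r_[(proj("scene",P)-a).ravel(),(proj("top",P)-b).ravel()],[.5,0,.1])
def pose():
    o=bot.get_obs();return o["ee_pos"],R.from_euler("xyz",o["tcp_rot"],degrees=True),o
E
python3 - <<'E'
from h import *
s=cv2.imread("pics/scene0.png").astype(int);t=cv2.imread("pics/top0.png").astype(int)
L={}
for n,im,(x0,y0,x1,y1) in(("scene",s,(170,108,205,155)),("top",t,(380,164,410,205))):
    c=im[y0:y1,x0:x1];m=(c[...,2]>1.8*c[...,1])&(c[...,2]>1.8*c[...,0])&(c[...,2]>40)
    y,x=np.nonzero(m);p=np.c_[x+x0,y+y0].astype(float)
    d=np.linalg.svd(p-p.mean(0))[2][0];d*=np.sign(d[1]);tt=(p-p.mean(0))@d
    L[n]=p.mean(0)+d*(tt.max());print(n,len(p),p.mean(0),d,p.mean(0)+d*tt.min(),L[n])
    L[n+"d"]=d;L[n+"m"]=p.mean(0)
r=tri(L["scene"],L["top"]);print("tip",r.x,r.fun)
tip=r.x
# line fit: tip fixed z=.175, tilt 20, yaw unknown
def res(v):
    a=np.array([v[0],v[1],.175]);u=np.array([np.sin(.349066)*np.cos(v[2]),np.sin(.349066)*np.sin(v[2]),np.cos(.349066)])
    o=[]
    for n in("scene","top"):
        q=proj(n,[a,a+.06*u,a+.12*u]);d=L[n+"d"];nn=np.array([-d[1],d[0]])
        o+=list((q-L[n+"m"])@nn)+[.5*((q[0]-L[n])@d)]
    return o
for y in(0,2,4):
    w=least_squares(res,[tip[0],tip[1],y]);print(w.x[:2],np.degrees(w.x[2]),w.cost,np.round(w.fun,2))
print("plunger top",atz("top",np.array([206.5,224.75]),.05))
# rect from scene: centre of crop outline
print("plunger scene",atz("scene",np.array([326+205/8,265+160/8]),.05))
E
```

```text
scene 42 [186.97619048 128.45238095] [0.51213988 0.85890206] [177.82468773 113.10453393] [197.58640674 146.24661438]
top 43 [395.        182.1627907] [-0.30568461  0.95213283] [399.49588586 168.15920539] [390.21437994 197.06882721]
tip [ 0.52928742 -0.21574859  0.17762711] [ 0.38887427  0.1077659   0.27615515 -0.298326  ]
[ 0.52914519 -0.21605207] 6.333209149889664 0.15507638437924268 [ 0.06  0.03 -0.01  0.53 -0.14 -0.06  0.03 -0.02]
[ 0.52914519 -0.21605207] 6.333209109044306 0.1550763843792458 [ 0.06  0.03 -0.01  0.53 -0.14 -0.06  0.03 -0.02]
[ 0.52914519 -0.21605207] 366.3332091117005 0.1550763843792389 [ 0.06  0.03 -0.01  0.53 -0.14 -0.06  0.03 -0.02]
plunger top [0.48639657 0.23296496]
plunger scene [0.48860678 0.23686086]
```

Pin tip is at about (0.529, -0.216, 0.175) and the post azimuth is 6.3°. The 20° tilt model fits to sub-pixel. The plunger is at about (0.487, 0.235). Now I'll work out the first move.

```bash
cat >> h.py <<'E'
def plan(P,Rt,n):
    p,r,o=pose();d=r.inv().apply(np.array(P)-p)*1000;w=(r.inv()*Rt).as_rotvec()
    print("total mm",d.round(1),"rotvec",w.round(4),"deg",np.degrees(np.linalg.norm(w)).round(1))
    # per-row travel with constant twist/row, straight world path, n rows
    for i in range(n):
        ri=r*R.from_rotvec(w*i/n);print((ri.inv().apply(r.apply(d))/n).round(1),(w/n).round(4))
def down(yaw): return R.from_euler("xyz",[180,0,yaw],degrees=True)
E
python3 - <<'E'
from h import *
plan([.487,.235,.2],down(147),10)
p,r,o=pose();T=np.array(bot.calibration("wrist")["camera_from_world"]);c=-T[:3,:3].T@T[:3,3]
print("cam in tool",r.inv().apply(c-p),"axis",r.inv().apply(T[2,:3]))
E
```

```text
total mm [-410.6 -198.    31. ] rotvec [-1.000e-03  2.000e-04  3.171e-01] deg 18.2
[-41.1 -19.8   3.1] [-0.0001  0.      0.0317]
[-41.7 -18.5   3.1] [-0.0001  0.      0.0317]
[-42.2 -17.2   3.1] [-0.0001  0.      0.0317]
[-42.8 -15.8   3.1] [-0.0001  0.      0.0317]
[-43.2 -14.4   3.1] [-0.0001  0.      0.0317]
[-43.7 -13.1   3.1] [-0.0001  0.      0.0317]
[-44.1 -11.7   3.1] [-0.0001  0.      0.0317]
[-44.4 -10.3   3.1] [-0.0001  0.      0.0317]
[-44.7  -8.9   3.1] [-0.0001  0.      0.0317]
[-45.   -7.4   3.1] [-0.0001  0.      0.0317]
cam in tool [ 0.0792645  -0.00124532 -0.1413579 ] axis [-3.09943745e-01 -2.70364835e-04  9.50754859e-01]
```

```bash
python3 -m crank '[{"gripper":85,"travel":[-41,-20,3],"twist":[0,0,0.032]},{"gripper":85,"travel":[-42,-18.5,3],"twist":[0,0,0.032]},{"gripper":85,"travel":[-42,-17,3],"twist":[0,0,0.032]},{"gripper":85,"travel":[-43,-16,3],"twist":[0,0,0.032]},{"gripper":85,"travel":[-43,-14.5,3],"twist":[0,0,0.032]},{"gripper":85,"travel":[-44,-13,3],"twist":[0,0,0.032]},{"gripper":85,"travel":[-44,-12,3],"twist":[0,0,0.032]},{"gripper":85,"travel":[-44,-10,3],"twist":[0,0,0.032]},{"gripper":85,"travel":[-45,-9,3],"twist":[0,0,0.032]},{"gripper":85,"travel":[-45,-7,3],"twist":[0,0,0.032]},{"gripper":85,"travel":[0,0,0],"twist":[0,0,0]},{"gripper":85,"travel":[0,0,0],"twist":[0,0,0]}]'
python3 - <<'E'
from h import *
p,r,o=pose();C=bot.calibration("wrist");im=bot.camera("wrist")[:,:,::-1];print(o["q"].round(2),p,o["tcp_rot"],o["time"])
np.savez("w1.npz",**C)
cv2.imwrite("pics/w1.png",im)
u=proj("wrist",[[.487,.235,.046]],C)[0];print(u)
x,y=np.clip((u-[100,75]).astype(int),0,[360,270]);print("crop",x,y)
cv2.imwrite("pics/w1z.png",cv2.resize(im[y:y+150,x:x+200],None,fx=4,fy=4,interpolation=cv2.INTER_CUBIC))
E
```

```text
time: 1.65
ee_pos: [0.4866, 0.2347, 0.201]
tcp_rot: [-180.0, -0.0, 146.8]
wrist_force: [-0.2, 0.1, 0.1]
opening: 0.0848
grasp_force: 0.0
[2.574e+01 3.140e+00 4.770e+00 9.168e+01 1.000e-02 5.891e+01] [0.48661321 0.23469373 0.20104817] [-1.79972336e+02 -3.38542261e-02  1.46825444e+02] 1.65
[282.90918372 192.44702058]
crop 182 117
```

View pics/w1z.png

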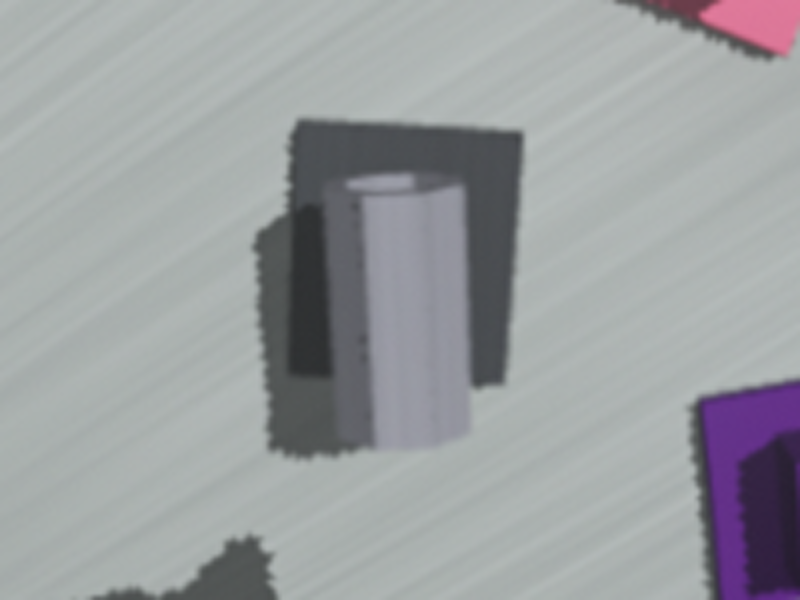

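The wrist view shows the hole mouth at the image top, crop (395,183), so the hole lies along tool +x. The body's silhouette corners are about (325,188), (466,182), (338,443) and (471,430). Next I'll fit the prism to them.

```bash
python3 - <<'E'
from h import *
C=dict(np.load("w1.npz"));off=np.array([182,117])
pts=np.array([[325,195],[330,290],[334,370],[338,435],[465,190],[468,280],[470,360],[471,425],[405,449],[380,448],[430,447],[395,172],[375,174],[420,172]],float)
P=((pts+.5)/4-.5+off).astype(np.float32)
h=6.63;oc=[(16,h),(h,16),(-h,16),(-16,h),(-16,-h),(-h,-16),(h,-16),(16,-h)]
V=np.array([[x,a,b] for x in(-30,30) for a,b in oc])/1000
def res(v):
    W=R.from_euler("z",v[2]).apply(V)+[v[0],v[1],.046]
    H=cv2.convexHull(proj("wrist",W,C).astype(np.float32))
    return [cv2.pointPolygonTest(H,tuple(map(float,q)),True) for q in P]
s=least_squares(res,[.487,.235,np.radians(147)],diff_step=1e-3,x_scale=[.01,.01,.1]);print(s.x[:2],np.degrees(s.x[2]),np.round(s.fun,2))
W=proj("top",[[*s.x[:2],.046]]);print(W,"expect 206.5,224.7; scene",proj("scene",[[*s.x[:2],.046]]),"351.6,285")
p,r,o=pose();print(r.inv().apply(np.r_[s.x[:2],.025]-p)*1000)
E
```

```text
[0.48706375 0.23348249] 149.01148029670898 [0.16 0.11 0.02 0.13 0.24 0.03 0.01 0.15 0.29 0.76 0.56 0.35 0.66 0.59]
[[206.52301573 224.75724735]] expect 206.5,224.7; scene [[350.61580313 284.78483219]] 351.6,285
[ -1.51924499  -0.92655552 176.2703961 ]
```

```bash
python3 -m crank '[{"gripper":85,"travel":[-1.5,-0.9,40],"twist":[0,0,-0.038]},{"gripper":85,"travel":[0,0,50],"twist":[0,0,0]},{"gripper":85,"travel":[0,0,50],"twist":[0,0,0]},{"gripper":85,"travel":[0,0,26],"twist":[0,0,0]},{"gripper":85,"travel":[0,0,10],"twist":[0,0,0]},{"gripper":60,"travel":[0,0,0],"twist":[0,0,0]},{"gripper":40,"travel":[0,0,0],"twist":[0,0,0]},{"gripper":36,"travel":[0,0,0],"twist":[0,0,0]},{"gripper":20,"travel":[0,0,0],"twist":[0,0,0]},{"gripper":20,"travel":[0,0,0],"twist":[0,0,0]},{"gripper":20,"travel":[0,0,0],"twist":[0,0,0]},{"gripper":20,"travel":[0,0,0],"twist":[0,0,0]}]' 25
python3 -m crank '[{"gripper":10,"travel":[0,0,0],"twist":[0,0,0]},{"gripper":10,"travel":[0,0,0],"twist":[0,0,0]},{"gripper":10,"travel":[0,0,0],"twist":[0,0,0]}]' 80
```

```text
time: 3.2
ee_pos: [0.4882, 0.2334, 0.0264]
tcp_rot: [179.9, 0.0, 149.0]
wrist_force: [-1.9, -0.2, 6.3]
opening: 0.0314
grasp_force: 25.0
time: 3.58
ee_pos: [0.4883, 0.2334, 0.0266]
tcp_rot: [179.9, 0.1, 149.0]
wrist_force: [-1.1, 0.2, 7.2]
opening: 0.0309
grasp_force: 79.7
```

```bash
python3 - <<'E'
from h import *
p,r,o=pose();print(o["q"].round(2),o["time"])
M0=(R.from_euler("z",75.172,degrees=True)*R.from_euler("y",90,degrees=True)*R.from_euler("x",90,degrees=True)).inv()*down(165.17)
q=o["q"];m=R.from_euler("z",q[0],degrees=True)*R.from_euler("y",q[1]-q[2]+q[3],degrees=True)*R.from_euler("x",q[5],degrees=True)*M0
print("model err",np.degrees((m.inv()*r).magnitude()))
tip=np.array([.529,-.216,.175]);a=np.radians(6.3);t=np.radians(20)
u=np.array([np.sin(t)*np.cos(a),np.sin(t)*np.sin(a),np.cos(t)])
for phi in range(-80,81,20):
    # tool z: azimuth 6.3 forward-down perp to u, rotated about u by phi
    z0=np.array([np.cos(t)*np.cos(a),np.cos(t)*np.sin(a),-np.sin(t)]);z=R.from_rotvec(u*np.radians(phi)).apply(z0)
    Rt=R.from_matrix(np.c_[u,np.cross(z,u),z]);TCP=tip+.012*u+.019*z;W=TCP-.25*z;q1=np.degrees(np.arctan2(W[1],W[0]))
    A=R.from_euler("z",q1,degrees=True).inv()*Rt*M0.inv()
    e=A.as_euler("YZX",degrees=True);print(phi,"z",z.round(2),"q1 %.0f pitch %.0f q5 %.0f q6 %.0f"%(q1,*e),"W",W.round(2))
E
```

```text
[ 2.554e+01  4.780e+00 -1.285e+01  7.225e+01  1.000e-02  5.653e+01] 3.575
model err 0.00941464362623692
-80 z [ 0.27 -0.96 -0.06] q1 1 pitch 13 q5 -75 q6 173 W [0.47 0.01 0.2 ]
-60 z [ 0.56 -0.81 -0.17] q1 -4 pitch 15 q5 -50 q6 174 W [ 0.4  -0.03  0.23]
-40 z [ 0.79 -0.56 -0.26] q1 -14 pitch 16 q5 -21 q6 173 W [ 0.35 -0.09  0.25]
-20 z [ 0.92 -0.24 -0.32] q1 -26 pitch 19 q5 11 q6 169 W [ 0.32 -0.16  0.26]
0 z [ 0.93  0.1  -0.34] q1 -37 pitch 27 q5 40 q6 162 W [ 0.32 -0.24  0.27]
20 z [ 0.84  0.44 -0.32] q1 -43 pitch 45 q5 63 q6 145 W [ 0.34 -0.32  0.26]
40 z [ 0.64  0.72 -0.26] q1 -45 pitch 100 q5 75 q6 92 W [ 0.38 -0.38  0.25]
60 z [ 0.37  0.91 -0.17] q1 -44 pitch 155 q5 66 q6 41 W [ 0.45 -0.43  0.23]
80 z [ 0.05  1.   -0.06] q1 -41 pitch 174 q5 52 q6 24 W [ 0.52 -0.45  0.2 ]
```

```bash
cat >> h.py <<'E'
M0=(R.from_euler("z",75.172,degrees=True)*R.from_euler("y",90,degrees=True)*R.from_euler("x",90,degrees=True)).inv()*down(165.17)
t=np.radians(20);a=np.radians(6.3)
tip=np.array([.529,-.216,.175]);u=np.array([np.sin(t)*np.cos(a),np.sin(t)*np.sin(a),np.cos(t)])
z0=np.array([np.cos(t)*np.cos(a),np.cos(t)*np.sin(a),-np.sin(t)])
Rf=R.from_matrix(np.c_[u,np.cross(z0,u),z0])
def wq(P,Rt,d=.25):
    z=Rt.apply([0,0,1]);W=P-d*z;q1=np.degrees(np.arctan2(W[1],W[0]))
    return W,q1,(R.from_euler("z",q1,degrees=True).inv()*Rt*M0.inv()).as_euler("YZX",degrees=True)
E
python3 - <<'E'
from h import *
D=[((5.0037,10.046),(np.hypot(.14072,.53152),.23076)),((3.14,4.77),(np.hypot(.48661,.23469),.20105)),((4.78,-12.85),(np.hypot(.4883,.2334),.0266))]
def f(v):
    L1,L2,c1,c,h=v;o=[]
    for q,(r,z) in D:
        q2,q3=np.radians(q);e=q3-q2+c;o+=[L1*np.sin(q2+c1)+L2*np.cos(e)-r,L1*np.cos(q2+c1)+L2*np.sin(e)+h-z]
    return o
s=least_squares(f,[.4,.5,0,0,-.1],x_scale=.1);print(s.x.round(3),np.abs(s.fun).max())
p,r,o=pose();S=np.array([.488,.2334,.2]);E=np.array([.46,-.04,.2])
w=(r.inv()*Rf).as_rotvec();print("turn",np.degrees(np.linalg.norm(w)))
for k in np.linspace(0,1,6):
    P=S+k*(E-S);Rt=r*R.from_rotvec(w*k);W,q1,e=wq(P,Rt);print(k,P.round(3),"Wr %.2f z %.2f q1 %.0f"%(np.hypot(W[0],W[1]),W[2],q1),e.round(0),"plunger x",Rt.apply([1,0,0]).round(2))
E
```

```text
[ 0.423  0.52  -0.     0.076 -0.275] 1.0215050675888016e-06
turn 149.59023024116678
0.0 [0.488 0.233 0.2  ] Wr 0.54 z 0.45 q1 26 [90.  0. 57.] plunger x [-0.86  0.51 -0.  ]
0.2 [0.482 0.179 0.2  ] Wr 0.46 z 0.44 q1 14 [79. 14. 70.] plunger x [-0.58  0.8   0.15]
0.4 [0.477 0.124 0.2  ] Wr 0.39 z 0.41 q1 2 [67. 26. 88.] plunger x [-0.24  0.89  0.39]
0.6000000000000001 [0.471 0.069 0.2  ] Wr 0.33 z 0.36 q1 -9 [ 52.  34. 112.] plunger x [0.08 0.76 0.64]
0.8 [0.466 0.015 0.2  ] Wr 0.27 z 0.32 q1 -16 [ 35.  34. 142.] plunger x [0.3  0.45 0.84]
1.0 [ 0.46 -0.04  0.2 ] Wr 0.24 z 0.29 q1 -16 [ 22.  21. 172.] plunger x [0.34 0.04 0.94]
```

```bash
python3 -m crank '[{"gripper":10,"travel":[0,0,-20],"twist":[0,0,0]},{"gripper":10,"travel":[0,0,-50],"twist":[0,0,0]},{"gripper":10,"travel":[0,0,-50],"twist":[0,0,0]},{"gripper":10,"travel":[0,0,-50],"twist":[0,0,0]},{"gripper":10,"travel":[0,0,0],"twist":[0,0.15,0]},{"gripper":10,"travel":[0,0,0],"twist":[0,0.15,0]},{"gripper":10,"travel":[0,0,0],"twist":[0,0,0]},{"gripper":10,"travel":[0,0,0],"twist":[0,0,0]}]'
python3 - <<'E'
from h import *
p,r,o=pose();q=o["q"];print(q.round(3),p,o["tcp_rot"],o["opening"],o["wrist_force"],o["time"])
q2,q3=np.radians(q[1:3]);e=q3-q2+.076
rz=np.array([.423*np.sin(q2)+.52*np.cos(e),.423*np.cos(q2)+.52*np.sin(e)-.275])
pi=np.radians(q[1]-q[2]+q[3]);z=r.apply([0,0,1]);c=np.array([np.cos(np.radians(q[0])),np.sin(np.radians(q[0])),0])
s=np.cross([0,0,1],c)
print("radial",p@c,"lat",p@s,"z",p[2],"base",rz,"tool z in (rad,lat,z)",z@c,z@s,z[2])
E
```

```text
time: 4.58
ee_pos: [0.4878, 0.2329, 0.1951]
tcp_rot: [-180.0, -17.1, 149.0]
wrist_force: [0.1, -0.0, -0.2]
opening: 0.0306
grasp_force: 79.4
[ 18.748  13.868  14.435 101.816  12.938  48.475] [0.48778289 0.23294844 0.19513239] [-179.97177699  -17.08121336  148.98901749] 0.03061728849478054 [ 0.12762379 -0.0114572  -0.22949835] 4.575
radial 0.5367731619561977 lat 0.06380984147383899 z 0.19513239409918073 base [0.61946857 0.18028284] tool z in (rad,lat,z) -0.19012395580991884 0.22389418060996158 -0.9558892599648676
```

```bash
cat >> h.py <<'E'
LO=np.array([-179.16,-48.56,-65.8,-126.05,-82.76,-180]);HI=np.array([179.16,103.87,70.77,130.52,87.17,180])
def ik(P,Rt):
    W,q1,e=wq(np.array(P),Rt,.285);p=np.radians(e[0]);x=np.hypot(W[0],W[1])-.146*np.cos(p);z=W[2]+.146*np.sin(p)-.156
    D=np.hypot(x,z);g=np.arctan2(x,z);L1,L2=.423,.52
    ca=(L1**2+D**2-L2**2)/(2*L1*D);al=np.arccos(ca);q2=g-al
    el=np.arctan2(z-L1*np.cos(q2),x-L1*np.sin(q2));q3=el+q2-.076
    q=np.array([q1,np.degrees(q2),np.degrees(q3),0,e[1],e[2]]);q[3]=e[0]-q[1]+q[2]
    return q
def ok(q): return bool(np.all((q>LO+2)&(q<HI-2)))
def Rphi(phi): return R.from_rotvec(u*np.radians(phi))*Rf
def tcpof(origin,Rt): return origin+.019*Rt.apply([0,0,1])
E
python3 - <<'E'
from h import *
p,r,o=pose();print("check",ik(p,r).round(2))
for phi in range(-80,81,10):
    Rt=Rphi(phi)
    for s in(-.06,.012):
        q=ik(tcpof(tip+s*u,Rt),Rt);print(phi,s,q.round(0),ok(q))
E
```

```text
check [ 18.75  13.86  14.36 101.76  12.94  48.47]
-80 -0.06 [  5.  -5. -59. -37. -79. 178.] True
-80 0.012 [  5. -11. -54. -25. -79. 178.] True
-70 -0.06 [  3. -14. -65. -33. -67. 177.] False
-70 0.012 [  3. -21. -59. -21. -67. 177.] True
-60 -0.06 [ -0. -25. -69. -27. -54. 176.] False
-60 0.012 [ -0. -30. -63. -16. -54. 176.] True
-50 -0.06 [ -6. -36. -73. -20. -38. 175.] False
-50 0.012 [ -5. -40. -66. -10. -39. 175.] False
-40 -0.06 [-13. -46. -75. -13. -22. 173.] False
-40 0.012 [-12. -47. -68.  -4. -23. 173.] False
-30 -0.06 [-21. -50. -76.  -8.  -4. 171.] False
-30 0.012 [-19. -50. -68.  -0.  -6. 171.] False
-20 -0.06 [-30. -49. -74.  -5.  14. 168.] False
-20 0.012 [-28. -49. -66.   2.  12. 169.] False
-10 -0.06 [-38. -43. -70.  -4.  31. 164.] False
-10 0.012 [-35. -44. -63.   4.  28. 165.] True
0 -0.06 [-43. -34. -64.  -1.  46. 158.] False
0 0.012 [-40. -37. -58.   7.  43. 160.] True
10 -0.06 [-47. -25. -57.   8.  58. 149.] True
10 0.012 [-45. -28. -51.  14.  56. 152.] True
20 -0.06 [-50. -14. -46.  25.  67. 133.] True
20 0.012 [-47. -17. -41.  28.  66. 138.] True
30 -0.06 [-51.   1. -30.  54.  73. 106.] True
30 0.012 [-48.  -3. -27.  54.  72. 113.] True
40 -0.06 [-51.  19. -13.  87.  73.  73.] True
40 0.012 [-48.  15.  -9.  89.  74.  80.] True
50 -0.06 [-50.  33.   1. 111.  68.  50.] True
50 0.012 [-48.  30.   5. 115.  70.  53.] True
60 -0.06 [-48.  44.  12. 126.  62.  37.] True
60 0.012 [-47.  41.  16. 132.  64.  38.] False
70 -0.06 [-47.  52.  21. 137.  55.  29.] False
70 0.012 [-45.  50.  26. 143.  57.  29.] False
80 -0.06 [-44.  60.  30. 145.  49.  24.] False
80 0.012 [-43.  58.  35. 152.  50.  24.] False
```

```bash
python3 - <<'E'
from h import *
p,r,o=pose();Rt=Rphi(20);E=tcpof(np.array([.46,-.10,.135]),Rt)
S0=p;w=(r.inv()*Rt).as_rotvec();print("turn",np.degrees(np.linalg.norm(w)),E)
n=18;prev=None
for i in range(n+1):
    k=i/n;P=p+k*(E-p);Rk=r*R.from_rotvec(w*k);q=ik(P,Rk)
    d=0 if prev is None else np.abs(q-prev).max()
    tr=Rk.inv().apply(E-p)/n*1000
    print(i,tr.round(1),q.round(0),ok(q),"dq %.0f"%d,"x",Rk.apply([1,0,0]).round(2));prev=q
print((w/n).round(4))
E
```

```text
turn 133.44196038950065 [ 0.47596301 -0.0916998   0.12889352]
0 [ -9.4 -15.8   1. ] [ 19.  14.  14. 102.  13.  48.] True dq 0 x [-0.82  0.49  0.29]
1 [-10.8 -14.9  -0.7] [15. 11. 10. 99. 17. 50.] True dq 4 x [-0.76  0.56  0.33]
2 [-12.1 -13.7  -2.3] [11.  8.  6. 97. 21. 52.] True dq 4 x [-0.69  0.62  0.37]
3 [-13.2 -12.3  -3.9] [ 7.  5.  2. 94. 25. 54.] True dq 4 x [-0.62  0.67  0.42]
4 [-14.1 -10.6  -5.3] [ 3.  2. -3. 92. 29. 56.] True dq 4 x [-0.54  0.7   0.46]
5 [-14.7  -8.8  -6.7] [-1. -0. -7. 89. 33. 59.] True dq 4 x [-0.46  0.73  0.51]
6 [-15.2  -6.8  -7.9] [ -5.  -3. -10.  87.  37.  61.] True dq 4 x [-0.37  0.74  0.56]
7 [-15.4  -4.7  -8.9] [ -9.  -5. -14.  84.  40.  64.] True dq 4 x [-0.28  0.74  0.61]
8 [-15.4  -2.5  -9.8] [-13.  -7. -18.  82.  44.  67.] True dq 4 x [-0.2   0.73  0.66]
9 [-15.2  -0.3 -10.5] [-17.  -9. -22.  79.  48.  70.] True dq 4 x [-0.12  0.7   0.7 ]
10 [-14.7   2.  -10.9] [-21. -12. -26.  76.  51.  75.] True dq 4 x [-0.04  0.66  0.75]
11 [-14.    4.2 -11.2] [-25. -14. -29.  72.  54.  79.] True dq 5 x [0.04 0.61 0.79]
12 [-13.1   6.4 -11.2] [-28. -17. -33.  68.  57.  85.] True dq 6 x [0.11 0.55 0.83]
13 [-12.    8.5 -11.1] [-31. -20. -38.  62.  60.  92.] True dq 7 x [0.17 0.48 0.86]
14 [-10.7  10.5 -10.7] [-34. -23. -42.  56.  62. 101.] True dq 8 x [0.22 0.41 0.89]
15 [ -9.3  12.3 -10.1] [-37. -27. -47.  49.  64. 111.] True dq 10 x [0.27 0.32 0.91]
16 [-7.8 13.9 -9.3] [-39. -32. -52.  41.  64. 122.] True dq 11 x [0.3  0.23 0.93]
17 [-6.1 15.2 -8.4] [-41. -37. -58.  32.  64. 134.] True dq 12 x [0.33 0.14 0.94]
18 [-4.4 16.4 -7.2] [-42. -42. -63.  24.  63. 146.] True dq 12 x [0.34 0.04 0.94]
[-0.0835  0.0366  0.0918]
```

```bash
python3 -m crank '[{"gripper":10,"travel":[-9,-16,1],"twist":[-0.0835,0.0366,0.0918]},{"gripper":10,"travel":[-11,-15,-1],"twist":[-0.0835,0.0366,0.0918]},{"gripper":10,"travel":[-12,-14,-2],"twist":[-0.0835,0.0366,0.0918]},{"gripper":10,"travel":[-13,-12,-4],"twist":[-0.0835,0.0366,0.0918]},{"gripper":10,"travel":[-14,-11,-5],"twist":[-0.0835,0.0366,0.0918]},{"gripper":10,"travel":[-15,-9,-7],"twist":[-0.0835,0.0366,0.0918]},{"gripper":10,"travel":[-15,-7,-8],"twist":[-0.0835,0.0366,0.0918]},{"gripper":10,"travel":[-15,-5,-9],"twist":[-0.0835,0.0366,0.0918]},{"gripper":10,"travel":[-15,-2.5,-10],"twist":[-0.0835,0.0366,0.0918]}]'
python3 -m crank '[{"gripper":10,"travel":[-15,0,-10.5],"twist":[-0.0835,0.0366,0.0918]},{"gripper":10,"travel":[-15,2,-11],"twist":[-0.0835,0.0366,0.0918]},{"gripper":10,"travel":[-14,4,-11],"twist":[-0.0835,0.0366,0.0918]},{"gripper":10,"travel":[-13,6,-11],"twist":[-0.0835,0.0366,0.0918]},{"gripper":10,"travel":[-12,8.5,-11],"twist":[-0.0835,0.0366,0.0918]},{"gripper":10,"travel":[-11,10.5,-11],"twist":[-0.0835,0.0366,0.0918]},{"gripper":10,"travel":[-9,12,-10],"twist":[-0.0835,0.0366,0.0918]},{"gripper":10,"travel":[-8,14,-9],"twist":[-0.0835,0.0366,0.0918]},{"gripper":10,"travel":[-6,15,-8],"twist":[-0.0835,0.0366,0.0918]},{"gripper":10,"travel":[0,0,0],"twist":[0,0,0]},{"gripper":10,"travel":[0,0,0],"twist":[0,0,0]}]'
python3 - <<'E'
from h import *
p,r,o=pose();print(o["q"].round(1),p,r.apply([1,0,0]),u,o["time"])
s=bot.camera("scene")[:,:,::-1];t_=bot.camera("top")[:,:,::-1];w=bot.camera("wrist")[:,:,::-1]
for n,i in(("s2",s),("t2",t_),("w2",w)):cv2.imwrite(f"pics/{n}.png",i)
O=p-.019*r.apply([0,0,1]);a,b=proj("scene",O)[0],proj("wrist",O)[0];print(a,b)
def c(im,q,k,W,H):
    x,y=int(q[0]-W/2/k),int(q[1]-H/2/k);x=max(0,min(x,559-int(W/k)));y=max(0,min(y,419-int(H/k)));print(x,y);return cv2.resize(im[y:y+int(H/k),x:x+int(W/k)],(W,H),interpolation=cv2.INTER_CUBIC)
cv2.imwrite("pics/c2.png",np.hstack([c(s,a,5,400,600),c(w,b,2,400,600)]))
E
```

```text
time: 5.7
ee_pos: [0.4795, 0.0707, 0.1635]
tcp_rot: [161.3, -44.7, 99.3]
wrist_force: [0.2, 0.2, -1.2]
opening: 0.0308
grasp_force: 79.6
time: 7.08
ee_pos: [0.4745, -0.09, 0.1301]
tcp_rot: [-160.4, -70.0, 6.9]
wrist_force: [0.7, 0.6, -0.5]
opening: 0.0306
grasp_force: 79.8
[-42.4 -42.1 -62.6  24.5  62.8 145.4] [ 0.47452683 -0.09003777  0.13012889] [0.33996009 0.0409031  0.93954993] [0.33995467 0.03753134 0.93969262] 7.075
[254.143398   170.38592973] [277.3030148  290.48906657]
214 110
177 119
```

View pics/c2.png

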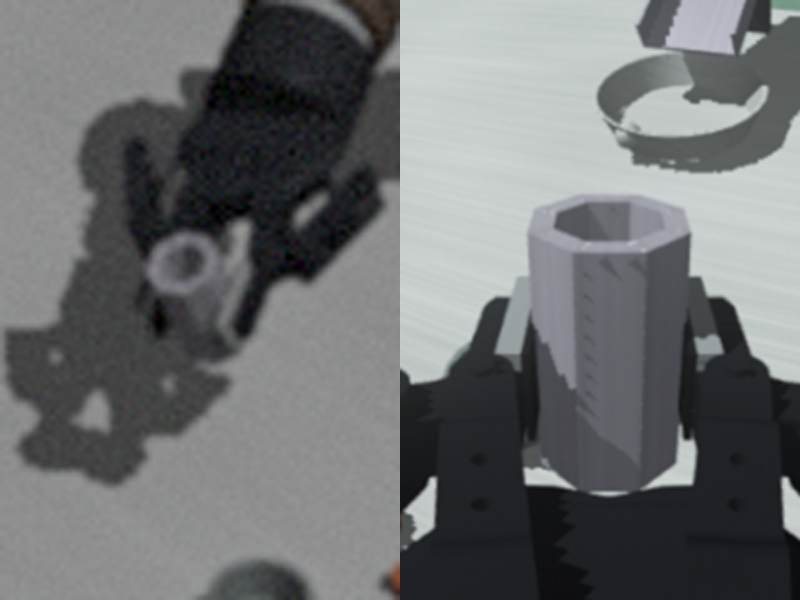

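The scene and wrist views show the plunger held between the pads with its hole up. The mouth rim is visible in the wrist crop at about (529–690, 195–253). I'll fit its pose in the tool frame from the octagon vertices.

```bash
python3 - <<'E'
from h import *
p,r,o=pose();C=bot.calibration("wrist")
h=6.63
D=[(30,-h,-16,575,253),(30,h,-16,645,253),(-30,-h,-16,578,490),(-30,h,-16,640,488),(30,-16,-h,529,235),(30,16,-h,690,237),(30,-16,h,531,212),(30,16,h,690,210),(30,-h,16,563,197),(30,h,16,655,195),(-30,-16,-h,540,460),(-30,16,-h,677,462)]
D=np.array(D,float);V=D[:,:3]/1000;px=np.c_[(D[:,3]-400+.5)/2-.5+177,(D[:,4]+.5)/2-.5+119]
def W(v): return p+r.apply(R.from_rotvec(v[3:]).apply(V)+v[:3]+[0,0,-.019])
f=lambda v:(proj("wrist",W(v),C)-px).ravel()
s=least_squares(f,np.zeros(6),loss="soft_l1",x_scale=[.01]*3+[.1]*3);print((s.x[:3]*1000).round(1),np.degrees(s.x[3:]).round(1));print(f(s.x).reshape(-1,2).round(1).tolist())
# constrained: only dx,dz,rot about y
g=lambda v:f([v[0],0,v[1],0,v[2],0]);s2=least_squares(g,[0,0,0],loss="soft_l1");print((s2.x[:2]*1000).round(1),np.degrees(s2.x[2]),s2.cost,s.cost)
E
```

```text
[-0.9  1.3  0.7] [0.2 0.4 0.1]
[[-0.7, 0.6], [0.6, 0.7], [1.0, -0.3], [-1.0, 0.7], [-0.3, -0.5], [0.4, -1.4], [2.1, -0.9], [-3.3, 0.2], [8.6, -0.6], [-8.4, 0.4], [1.1, 0.9], [-0.8, -0.2]]
[-1.2  1.2] 0.23413522118111416 41.09178026332448 23.438590332387157
```

```bash
cat >> h.py <<'E'
def Q():
    p,r,o=pose();return p+r.apply([-.001,0,-.018])
E
python3 - <<'E'
from h import *
p,r,o=pose()
d=tip-.06*u-Q();print(d,"tool",r.inv().apply(d)*1000,"twist",(r.inv()*Rphi(20)).as_rotvec().round(4))
Rt=Rphi(20)
for k in np.linspace(0,1,5):q=ik(p+k*d,Rt);print(q.round(0),ok(q))
print(ik(p+d+.072*u,Rt).round(0))
E
```

```text
[ 0.04924013 -0.11986841 -0.01615088] tool [ -2.97873954 130.41344493  -6.11040018] twist [-0.0024  0.0017  0.0002]
[-42. -42. -63.  24.  63. 146.] True
[-45. -34. -59.  23.  64. 142.] True
[-47. -27. -55.  23.  66. 139.] True
[-48. -20. -50.  24.  67. 136.] True
[-50. -14. -46.  25.  67. 133.] True
[-47. -18. -41.  28.  66. 138.]
```

```bash
python3 -m crank '[{"gripper":10,"travel":[-3,16,-6],"twist":[-0.0024,0.0017,0]},{"gripper":10,"travel":[0,26,0],"twist":[0,0,0]},{"gripper":10,"travel":[0,26,0],"twist":[0,0,0]},{"gripper":10,"travel":[0,26,0],"twist":[0,0,0]},{"gripper":10,"travel":[0,24,0],"twist":[0,0,0]},{"gripper":10,"travel":[0,12.4,0],"twist":[0,0,0]},{"gripper":10,"travel":[0,0,0],"twist":[0,0,0]},{"gripper":10,"travel":[0,0,0],"twist":[0,0,0]}]'
python3 - <<'E'
from h import *
p,r,o=pose();print("err",(r.inv().apply(tip-.06*u-Q())*1000).round(1),o["time"],o["wrist_force"])
C=bot.calibration("wrist")
s=bot.camera("scene")[:,:,::-1];t_=bot.camera("top")[:,:,::-1];w=bot.camera("wrist")[:,:,::-1]
for n,i in(("s3",s),("t3",t_),("w3",w)):cv2.imwrite(f"pics/{n}.png",i)
m=Q()+.03*u;a,b,d=proj("scene",[m,tip,tip+.12*u]),proj("top",[m,tip]),proj("wrist",[m,tip,tip+.12*u]);print(a,b,d)
def c(im,q,k,W,H):
    x,y=int(q[0]-W/2/k),int(q[1]-H/2/k);x=max(0,min(x,559-int(W/k)));y=max(0,min(y,419-int(H/k)));print(x,y);return cv2.resize(im[y:y+int(H/k),x:x+int(W/k)],(W,H),interpolation=cv2.INTER_CUBIC)
cv2.imwrite("pics/c3.png",np.hstack([np.vstack([c(s,a[0],5,400,300),c(t_,b[0],5,400,300)]),c(w,(d[0]+d[1])/2,2,400,600)]))
E
```

```text
time: 8.22
ee_pos: [0.5232, -0.2103, 0.1125]
tcp_rot: [-159.7, -70.0, 5.9]
wrist_force: [-0.6, 0.5, -1.1]
opening: 0.0306
grasp_force: 79.7
err [1.5 0.3 0.3] 8.225 [-0.64542765  0.54654606 -1.14435331]
[[203.11165794 155.01879676]
 [198.14378094 147.17601632]
 [177.46222869 112.35151612]] [[388.07950563 204.37194283]
 [390.33377161 197.14168663]] [[ 278.19881064  229.44288768]
 [ 279.05528358  153.92064048]
 [ 279.00106467 -114.02575773]]
163 125
348 174
178 41
```

View pics/c3.png

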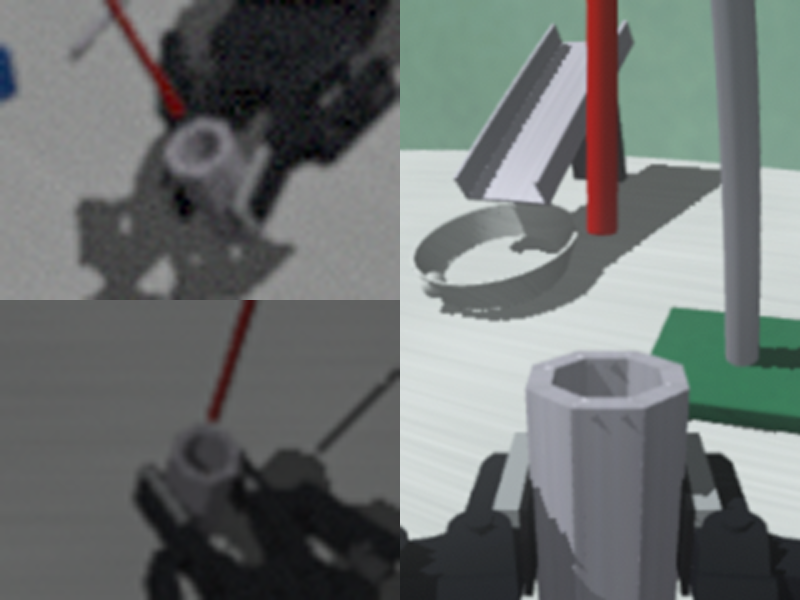

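The wrist view has the pin tip at crop (602,231) and the hole centre at (607,379). All three views agree that the hole sits about 1 mm too far along tool +y and 1.5 mm short along tool z. I'll correct that and start up along the pin.

```bash
python3 -m crank '[{"gripper":10,"travel":[0,-1,1.5],"twist":[0,0,0]},{"gripper":10,"travel":[12,0,0],"twist":[0,0,0]},{"gripper":10,"travel":[14,0,0],"twist":[0,0,0]},{"gripper":10,"travel":[14,0,0],"twist":[0,0,0]},{"gripper":10,"travel":[10,0,0],"twist":[0,0,0]},{"gripper":10,"travel":[0,0,0],"twist":[0,0,0]},{"gripper":10,"travel":[0,0,0],"twist":[0,0,0]},{"gripper":10,"travel":[0,0,0],"twist":[0,0,0]}]'
python3 - <<'E'
from h import *
p,r,o=pose();print("rel tip",(r.inv().apply(Q()-tip)*1000).round(1),o["time"],r.inv().apply(o["wrist_force"]).round(2))
s=bot.camera("scene")[:,:,::-1];t_=bot.camera("top")[:,:,::-1];w=bot.camera("wrist")[:,:,::-1]
for n,i in(("s4",s),("t4",t_),("w4",w)):cv2.imwrite(f"pics/{n}.png",i)
m=Q()+.03*u;a,b,d=proj("scene",m)[0],proj("top",m)[0],proj("wrist",m)[0];print(d)
def c(im,q,k,W,H):
    x,y=int(q[0]-W/2/k),int(q[1]-H/2/k);x=max(0,min(x,559-int(W/k)));y=max(0,min(y,419-int(H/k)));print(x,y);return cv2.resize(im[y:y+int(H/k),x:x+int(W/k)],(W,H),interpolation=cv2.INTER_CUBIC)
cv2.imwrite("pics/c4.png",np.hstack([np.vstack([c(s,a-[0,15],5,400,300),c(t_,b-[0,15],5,400,300)]),c(w,d,4,400,600)]))
E
```

```text
time: 9.38
ee_pos: [0.5408, -0.2072, 0.1586]
tcp_rot: [-159.6, -69.9, 5.8]
wrist_force: [-0.8, 0.5, -0.9]
opening: 0.0309
grasp_force: 79.7
rel tip [-12.  -1.   1.] 9.375 [-1.05 -0.63 -0.18]
[278.07562944 229.50286307]
155 97
351 147
228 154
```

View pics/c4.png

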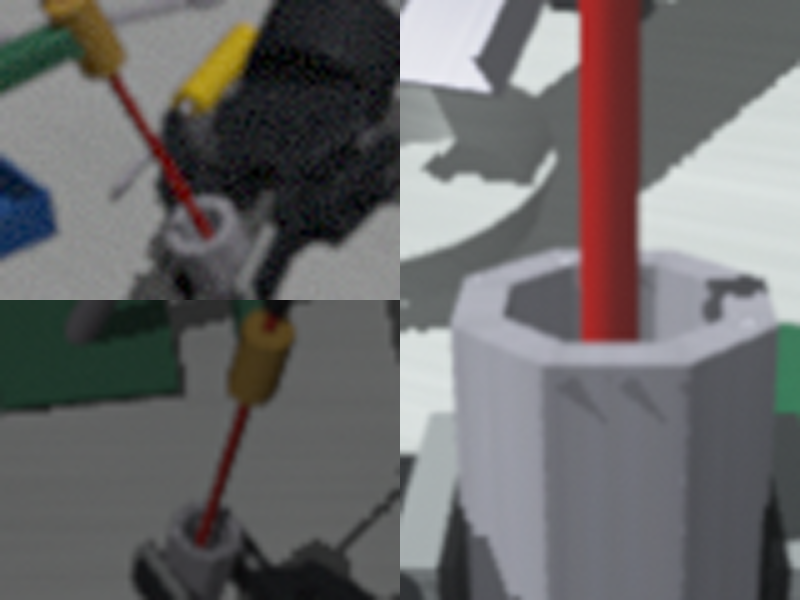

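The pin is inside the hole, with the pin at wrist x≈610 and the hole centre at ≈615 (about 0.6 mm off). I'll rise gently and watch the force.

```bash
cat > f.py <<'E'
from h import *
p,r,o=pose();print("rel tip",(r.inv().apply(Q()-tip)*1000).round(1),"F tool",r.inv().apply(o["wrist_force"]).round(2),"tq",r.inv().apply(o["torque"]).round(3),"ang",np.degrees(np.arccos(r.apply([1,0,0])@u)).round(2),o["time"])
E
Z='{"gripper":10,"travel":[0,0,0],"twist":[0,0,0]}'
python3 -m crank '[{"gripper":10,"travel":[6,0,0],"twist":[0,0,0]},{"gripper":10,"travel":[4,-0.4,0],"twist":[0,0,0]},{"gripper":10,"travel":[0,0,0],"twist":[0,0,0]},{"gripper":10,"travel":[0,0,0],"twist":[0,0,0]},{"gripper":10,"travel":[0,0,0],"twist":[0,0,0]}]' >/dev/null; python3 f.py
python3 -m crank '[{"gripper":10,"travel":[2,0,0],"twist":[0,0,0]},{"gripper":10,"travel":[0,0,0],"twist":[0,0,0]},{"gripper":10,"travel":[0,0,0],"twist":[0,0,0]},{"gripper":10,"travel":[0,0,0],"twist":[0,0,0]}]' >/dev/null; python3 f.py
python3 -m crank '[{"gripper":10,"travel":[2,0,0],"twist":[0,0,0]},{"gripper":10,"travel":[0,0,0],"twist":[0,0,0]},{"gripper":10,"travel":[0,0,0],"twist":[0,0,0]},{"gripper":10,"travel":[0,0,0],"twist":[0,0,0]}]' >/dev/null; python3 f.py
python3 -m crank '[{"gripper":10,"travel":[2,0,0],"twist":[0,0,0]},{"gripper":10,"travel":[0,0,0],"twist":[0,0,0]},{"gripper":10,"travel":[0,0,0],"twist":[0,0,0]},{"gripper":10,"travel":[0,0,0],"twist":[0,0,0]}]' >/dev/null; python3 f.py
```

```text
rel tip [-1.4 -1.3  0.9] F tool [-1.04  0.08 -0.03] tq [-0.15  -1.051 -0.008] ang 0.12 10.15
rel tip [ 0.6 -1.3  1. ] F tool [-1.87 -0.07  0.49] tq [-0.066 -1.379  0.038] ang 0.13 10.65
rel tip [ 2.7 -1.3  0.9] F tool [-2.41 -1.47  0.19] tq [-0.056 -1.433 -0.016] ang 0.12 11.15
rel tip [ 4.7 -1.3  0.9] F tool [-3.54 -0.35  0.08] tq [-0.062 -1.469 -0.032] ang 0.12 11.65
```

```bash

python3 -m crank '[{"gripper":10,"travel":[2.5,0.3,-0.5],"twist":[0,0,0]},{"gripper":10,"travel":[2.5,0,0],"twist":[0,0,0]},{"gripper":10,"travel":[0,0,0],"twist":[0,0,0]},{"gripper":10,"travel":[0,0,0],"twist":[0,0,0]},{"gripper":10,"travel":[0,0,0],"twist":[0,0,0]},{"gripper":10,"travel":[0,0,0],"twist":[0,0,0]}]'; python3 f.py
python3 - <<'E'
from h import *
s0=cv2.imread("pics/scene0.png");t0=cv2.imread("pics/top0.png");a4=cv2.imread("pics/s4.png");b4=cv2.imread("pics/t4.png")
S=[bot.camera("scene")[:,:,::-1] for _ in range(4)];T=[bot.camera("top")[:,:,::-1] for _ in range(4)]
s=np.mean(S,0);t_=np.mean(T,0);cv2.imwrite("pics/s5.png",s);cv2.imwrite("pics/t5.png",t_);w=bot.camera("wrist")[:,:,::-1];cv2.imwrite("pics/w5.png",w)
def c(im,x,y,W,H,k): return cv2.resize(np.clip(im[y:y+H,x:x+W].astype(float)*1.3,0,255).astype(np.uint8),None,fx=k,fy=k,interpolation=cv2.INTER_CUBIC)
cv2.imwrite("pics/c5.png",np.vstack([np.hstack([c(s0,150,80,33,30,8),c(s,150,80,33,30,8),c(w,228,164,33*2,60,4)]),np.hstack([c(t0,390,135,33,30,8),c(t_,390,135,33,30,8),c(s,175,110,33,30,8)])]))
K=np.array([tip+k*u for k in(.18,.19,.2,.21)]);print(proj("scene",K).round(1).tolist(),proj("top",K).round(1).tolist())
E
```

```text
time: 12.4
ee_pos: [0.5477, -0.2068, 0.1792]
tcp_rot: [-159.7, -70.0, 6.0]
wrist_force: [-1.3, 0.7, -3.7]
opening: 0.0305
grasp_force: 79.7
rel tip [ 9.7 -0.9  0.4] F tool [-3.87 -0.73  0.38] tq [ 0.008 -1.632 -0.013] ang 0.12 12.4
[[165.4, 92.0], [163.3, 88.4], [161.1, 84.8], [158.8, 81.0]] [[405.5, 149.0], [406.5, 145.8], [407.5, 142.6], [408.6, 139.4]][ WARN:0@3.572] global loadsave.cpp:1063 imwrite_ Unsupported depth image for selected encoder is fallbacked to CV_8U.
```

View pics/c5.png

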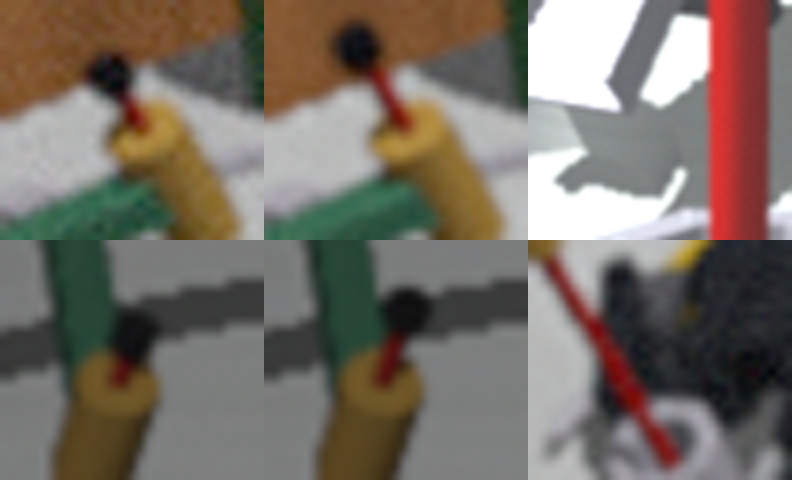

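The knob above the sleeve moved from scene crop (110,75) to (92,44), and from top crop (135,333) to (144,310). That is 9–10 mm of pin travel, about half. The hole is up, in line with the pin to within 0.12°, and the pin is centred in it.

```bash
python3 -m crank '[{"gripper":10,"travel":[0,0,0],"twist":[0,0,0]},{"gripper":10,"travel":[0,0,0],"twist":[0,0,0]}]'; python3 f.py; python3 -c "
from workcell import bot
print(bot.job_done())"
```

```text
time: 13.1
ee_pos: [0.5477, -0.2067, 0.1793]
tcp_rot: [-159.8, -70.0, 6.0]
wrist_force: [-1.1, 0.6, -5.0]
opening: 0.0306
grasp_force: 79.7
rel tip [ 9.8 -1.   0.4] F tool [-5.03 -0.42  0.96] tq [ 0.038 -1.645  0.019] ang 0.11 13.1
the job is handed in; nothing more can be done
None
```

I handed the job in at 13.1 s with the gripper alone holding the plunger still, hole up and in line with the pin, and the feeler pushed back about 10 mm of its 20 mm travel; no verdict came back.

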